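# Find the unlocked centrifuge and hold its lid open for unloading

### The arm

A 6-joint arm with a two-finger parallel gripper is mounted at the origin on the work surface. World frame = base frame: x ahead of the robot, y to its left, z up, the work surface at z = 0. Lengths are in m, angles in rad, forces in N, time in s.
With the tool pointing down it reaches from about 0.25 to 0.725 m from the base axis. Payload 4 kg.
Tool frame: the origin (TCP) lies at the very end of the fingers, on their centre line; the grasp point (between the pads) lies 19 mm behind it; z points along the fingers, y is the direction in which the jaws open and shut (so a half turn about z gives the same grasp; the last joint's range is limited). The gripper opens to 85 mm and grips with 20 to 120 N. Pads are 22 mm wide; open, the fingers measure 114 mm over their backs; the gripper's body (76 mm by 85 mm) begins 54 mm behind the grasp point. The pads swing forward as they close: fully open they stand 13 mm farther back than shut.
Start: joints at [1.245, 0.241, 0.005, 1.335, 0, 1.571], TCP at [0.16, 0.474, 0.231] pointing down, gripper open.
Joint ranges: [-2.72, 2.72], [-1.05, 1.87], [-1.09, 1.28], [-1.99, 2.15], [-1.42, 1.44], [-3.14, 3.14]. Speed limits (rad/s): [2.79, 2.79, 3.14, 3.14, 3.14, 3.14].

### API

Orientations are given as [roll, pitch, yaw] about the fixed x, y, z axes, in that order (R = Rz(yaw) Ry(pitch) Rx(roll)).
In Python, from rig import env gives the robot as it stands.
- The arm moves only by the tool servo_tool, never from a script. Its arguments are lists of equal length, an entry for each row: "linear": the shift along the tool's x, y, z in units of 25 mm (1.0 is 25 mm), a list of three; "rotation": the turn, a rotation vector about the tool's x, y, z in units of 6 degrees (1.0 is 6 degrees), a list of three. A call has 1 to 10 rows; each row is the pose to reach, as a shift and turn from the pose commanded when the call began, along the tool's axes at that moment; what a row does not reach only later rows make up. A row lasts 1/10 s, in which the tool goes at most 50 mm and 8.59 degrees, less where a joint would pass 70% of its speed; a pose out of reach is approached as far as the arm can. A call with a gripper value outside its range is refused whole. "claw" is the finger opening in mm, from 0 to 85.4, set as the call begins (left out, the last holds). The fingers move at their own pace and stop on an object; "force" is the grip in N (left out, the last holds). Time passes only in rows, so rows that repeat a pose let the fingers close. It gives the time, the measured TCP pose, the force and the opening at its end, in the units of the state.
- env.read_state(): the state, without advancing time (a new reading comes with each control period).
- env.capture(name): name is "scene" or "top" or "wrist"; returns (picture, depth): 400x640x3 uint8, red, green, blue; 400x640 float32, m along the optical axis (not along the pixel's ray), 0 where there is no reading.
- env.camera_params(name): a dict with "K" (3x3 intrinsics, pixels), "xyz" and "orientation" of the camera in the world. Camera axes: x right, y down, z forward; pixel columns grow to the right and rows downward; lengths in m; the calibration is good to about 2 mm. A picture is of the moment at which its call begins: read the wrist's pose just before it. camera_params takes no time and is no camera call; for the wrist camera it gives the pose at the moment of the call.
- env.hand_in(): hands the job in, once; it reports no verdict.
The state is a dict: "time": time; "joints": joint angles; "joint_vel": joint speeds; "joint_torque": joint torques, N m; "position": TCP position; "orientation": TCP orientation; "wrist_force": force on the tool from outside, world axes, zero at the start; "wrist_torque": the same for the moment, N m; "opening": opening from 0.0 (shut) to 1.0 (fully open).
Only numpy, scipy, OpenCV 4.12 (cv2) and the standard library are available. Lean on these libraries where they do the work, as an engineer would, in place of code of your own. Each camera call takes 0.05 s, during which the arm holds its last target. There are 200 camera calls.

### The job

One of the two microcentrifuges is still locked and the other is free, which you can only tell by feel: try the tongue at the front of a lid, and if it stops dead, leave that one closed and go to the other. Lift the free lid by its tongue to 60 degrees and finish while still holding it there by the tongue, because the lid does not stay up by itself and a colleague is about to take the tubes out. Leave the other things on the bench where they are.

Things in the scene. Friction and masses are not known exactly. Their poses are not given: they have to be found in the camera images.
- centrifuge_a: the first of two look-alike benchtop microcentrifuges, standing side by side in either order, fixed to the bench: white case 240 mm deep (its x) by 200 mm wide (its y) by 100 mm high, lid on top to 117 mm (window dome to 122 mm). Origin under the case's centre on the bench; its -x side is the front (control panel, tongue), facing roughly towards the robot; +x is the rear, with the hinge.
- hinge_a (a joint): angle of that centrifuge's lid: 0 closed and level, growing as its front edge swings up and back; 1.047 is 60 degrees, 1.75 fully open. A free lid weighs 0.40 to 0.70 kg and has no stay: it takes 2 to 4 N upwards at the tongue to lift and falls shut when let go. A locked lid only gives 0.02 rad (5 mm at the tongue), then stops dead. Which of the two is locked cannot be seen.
- lid_a_hinge (a point): mid-point of that lid's hinge line at the rear of the case: 118 mm behind the case's centre, 100 mm above the bench; the hinge line runs along the case's y. Fixed to the case; its axes are those of the case.
- lid_a: that centrifuge's grey lid, 236 x 198 x 16 mm with a round clear window and the tongue; origin on its hinge line, so the lid lies towards its -x
- tongue_a (a point): grey grip tongue at the middle of that lid's front edge, 30 mm wide (its y), 12 mm thick, 46 mm long (its x), sticking out 44 mm in free air. This point is its middle: 258 mm in front of the hinge line and 9 mm above it (109 mm above the bench) when closed; turns with the lid. Pinch it across its width from above; it pivots between the pads while the gripper stays pointing down.
- centrifuge_b: the second of two look-alike benchtop microcentrifuges, standing side by side in either order, fixed to the bench: white case 240 mm deep (its x) by 200 mm wide (its y) by 100 mm high, lid on top to 117 mm (window dome to 122 mm). Origin under the case's centre on the bench; its -x side is the front (control panel, tongue), facing roughly towards the robot; +x is the rear, with the hinge.
- hinge_b (a joint): angle of that centrifuge's lid: 0 closed and level, growing as its front edge swings up and back; 1.047 is 60 degrees, 1.75 fully open. A free lid weighs 0.40 to 0.70 kg and has no stay: it takes 2 to 4 N upwards at the tongue to lift and falls shut when let go. A locked lid only gives 0.02 rad (5 mm at the tongue), then stops dead. Which of the two is locked cannot be seen.
- lid_b_hinge (a point): mid-point of that lid's hinge line at the rear of the case: 118 mm behind the case's centre, 100 mm above the bench; the hinge line runs along the case's y. Fixed to the case; its axes are those of the case.
- lid_b: that centrifuge's grey lid, 236 x 198 x 16 mm with a round clear window and the tongue; origin on its hinge line, so the lid lies towards its -x
- tongue_b (a point): grey grip tongue at the middle of that lid's front edge, 30 mm wide (its y), 12 mm thick, 46 mm long (its x), sticking out 44 mm in free air. This point is its middle: 258 mm in front of the hinge line and 9 mm above it (109 mm above the bench) when closed; turns with the lid. Pinch it across its width from above; it pivots between the pads while the gripper stays pointing down.
- tip_box: bystander: pipette-tip box, blue with clear top, 120 x 84 x 90 mm, loose; origin under its centre
- tube_rack: bystander: low white tube rack, 70 x 150 mm, 45 mm high with the tubes, loose; origin under its centre
- wash_bottle: bystander: white wash bottle with red cap and spout, 72 mm across, 190 mm high, loose; origin under its centre
- media_bottle: bystander: clear glass bottle with orange cap, 72 mm across, 150 mm high, loose; origin under its centre

How it is judged:
At the end, for the whole second after the job is handed in: the free lid stands still at 60 degrees, give or take 5, with the fingers on it (contact over 0.5 N) at its tongue (within 50 mm of the tongue's middle) and no bench thing propping it, through the last second; the other lid is closed (((value of joint hinge_a between 0.96 and 1.134 rad and velocity of joint hinge_a between -0.05 and 0.05 rad/s and contact force between the fingers and lid_a above 0.5 N and distance between the grasp point and tongue_a below 0.05 m and value of joint hinge_b below 0.05 rad and contact force between lid_a and tip_box below 0.05 N and contact force between lid_a and tube_rack below 0.05 N and contact force between lid_a and wash_bottle below 0.05 N and contact force between lid_a and media_bottle below 0.05 N) or (value of joint hinge_b between 0.96 and 1.134 rad and velocity of joint hinge_b between -0.05 and 0.05 rad/s and contact force between the fingers and lid_b above 0.5 N and distance between the grasp point and tongue_b below 0.05 m and value of joint hinge_a below 0.05 rad and contact force between lid_b and tip_box below 0.05 N and contact force between lid_b and tube_rack below 0.05 N and contact force between lid_b and wash_bottle below 0.05 N and contact force between lid_b and media_bottle below 0.05 N))); the arm keeps its last pose, push and grip.
It fails at once if the tip box is shifted by more than 30 mm or tipped (distance of tip_box from where it was at the start of the episode above 0.03 m or angle between tip_box's own z axis and vertical above 0.3 rad).
It fails at once if the tube rack is shifted by more than 30 mm or tipped (distance of tube_rack from where it was at the start of the episode above 0.03 m or angle between tube_rack's own z axis and vertical above 0.3 rad).
It fails at once if the wash bottle is shifted by more than 30 mm or tipped (distance of wash_bottle from where it was at the start of the episode above 0.03 m or angle between wash_bottle's own z axis and vertical above 0.3 rad).
It fails at once if the media bottle is shifted by more than 30 mm or tipped (distance of media_bottle from where it was at the start of the episode above 0.03 m or angle between media_bottle's own z axis and vertical above 0.3 rad).
It also fails if it takes over 53 s, if anything falls off the work surface, if the arm or the gripper's body presses on something with over 40 N, if the wrist force passes 120 N, or if a joint passes its speed limit or range.

## Working session

There is one attempt and no reset: what is moved stays moved. The work goes in short steps, Python scripts to look and compute and a tool call to move; the robot and the scene stay as the last step left them, time stands still between calls to the robot, and variables do not carry over. Pictures are saved under pics/ and viewed, about 8 in all and at most 12, crops included, and the job is handed in when it is done.

Besides the shell and the picture viewer there is one more tool, called as name(argument=value, ...) on one line, values as JSON. servo_tool: Moves the arm, as the interface text tells. Its arguments: {"type":"object","properties":{"linear":{"type":"array","items":{"type":"array","items":{"type":"number"}}},"rotation":{"type":"array","items":{"type":"array","items":{"type":"number"}}},"claw":{"type":"number"},"force":{"type":"number"}},"required":["linear","rotation"]}

```bash
mkdir -p pics; python3 - <<'E'
from rig import env
import cv2,numpy as np
s=env.read_state();print(s['time'],s['position'],s['orientation'],s['opening'])
for n in("scene","top"):
    p,d=env.capture(n);c=env.camera_params(n);np.savez(n+'.npz',p=p,d=d,**{k:np.array(v) for k,v in c.items()})
    print(n,c);cv2.imwrite(f'pics/{n}.png',p[:,:,::-1])
E
```

```text
0.0 [0.15982715 0.47309181 0.23040348] [-3.13949585e+00  9.67509855e-06  2.81583520e+00] 1.00716055884255
scene {'K': array([[389.15113094,   0.        , 316.98839799],
       [  0.        , 389.15113094, 201.6008138 ],
       [  0.        ,   0.        ,   1.        ]]), 'xyz': array([ 1.28428831, -0.49834161,  1.09045139]), 'orientation': array([-2.41265876,  0.00995971,  0.94478803])}
top {'K': array([[367.3733581 ,   0.        , 319.74924358],
       [  0.        , 367.3733581 , 198.93626506],
       [  0.        ,   0.        ,   1.        ]]), 'xyz': array([ 0.44259143, -0.00917673,  1.11667848]), 'orientation': array([-3.00899182, -0.00741364, -1.57556715])}
```

View pics/top.png

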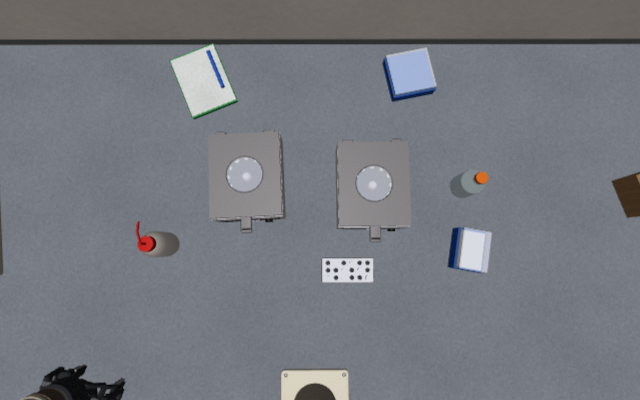

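View pics/scene.png

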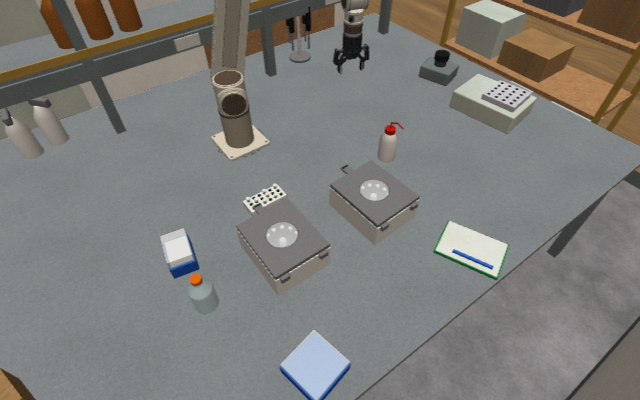

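The top view shows +x up and +y to the left. The lids are at about (246,176) and (373,185), with tongues at (246,224) and (375,233). The tube rack is just in front of the right one at (347,270), and the wash bottle is left at (147,243).

```bash
cat > h.py <<'E'
import numpy as np,cv2
from scipy.spatial.transform import Rotation as R
def cloud(d,c):
    K=c['K'];v,u=np.mgrid[:d.shape[0],:d.shape[1]]
    P=np.stack([(u-K[0,2])/K[0,0]*d,(v-K[1,2])/K[1,1]*d,d],-1)
    return P@R.from_euler('xyz',c['orientation']).as_matrix().T+c['xyz']
E
python3 - <<'E'
from h import *
c=np.load('top.npz');P=cloud(c['d'],c);z=P[...,2]
print('bench z',np.median(z[300:340,200:280]))
m=((z>.09)&(z<.135)&(c['d']>0)).astype(np.uint8)
for name,(a,b) in dict(L=(195,300),R=(325,425)).items():
    q=np.zeros_like(m);q[120:250,a:b]=m[120:250,a:b]
    body=cv2.morphologyEx(q,cv2.MORPH_OPEN,np.ones((21,21)))
    body_pts=P[body>0][:,:2].astype(np.float32)
    (cx,cy),sz,ang=cv2.minAreaRect(body_pts)
    yaw=(ang+45)%90-45
    t=(q>0)&(cv2.dilate(body,np.ones((3,3)))==0)
    n,l,st,ce=cv2.connectedComponentsWithStats(t.astype(np.uint8))
    print(name,cx,cy,sz,'yaw',yaw,'z',np.median(z[body>0]))
    for i in range(1,n):
        if st[i,4]>15: print('  comp',st[i],P[l==i].mean(0),P[l==i].min(0),P[l==i].max(0))
    y=np.radians(yaw); ctr=np.array([cx,cy])
    print('  tongue from lid:',ctr-0.140*np.array([np.cos(y),np.sin(y)]))
q=np.zeros_like(m);q[245:295,310:385]=((z>.03)&(z<.06))[245:295,310:385]
X=P[q>0];print('rack',X.min(0),X.max(0))
q=(z>.1)&(P[...,1]>.2)&(P[...,1]<.6)&(P[...,0]>.2)&(P[...,0]<.45)
X=P[q];print('wash+?',X.min(0),X.max(0))
E
```

```text
bench z -0.0004194118957709936
L 0.6497316360473633 0.19239266216754913 (0.24628236889839172, 0.20103533565998077) yaw 1.9995005130767822 z 0.11713452644133387
  comp [ 251  129   31   46 1120] [0.71418765 0.12995123 0.11568031] [0.64549736 0.09233066 0.09037109] [0.78053994 0.17535688 0.1220435 ]
  comp [208 131  16  15 211] [0.74743588 0.27337912 0.11537659] [0.72801829 0.25197508 0.0988602 ] [0.775391   0.29692268 0.12110108]
  comp [209 207  18  13 217] [0.53960333 0.26221509 0.11519418] [0.5234807  0.23797606 0.0935161 ] [0.55519703 0.28593991 0.12201552]
  comp [241 219  11  14 150] [0.50454029 0.1839896  0.11443075] [0.48645991 0.16967384 0.10855393] [0.5220248  0.19813314 0.12032432]
  tongue from lid: [0.50981688 0.18750795]
R 0.6407806873321533 -0.19432947039604187 (0.14058689773082733, 0.19864791631698608) yaw -0.05419158935546875 z 0.1171736321518444
  comp [ 337  139   75  103 3555] [ 0.58664165 -0.13157938  0.11612442] [ 0.46045881 -0.26516854  0.09014272] [ 0.75092543 -0.06603472  0.12522594]
  comp [387 139  22  18 361] [ 0.71923737 -0.23469768  0.11599804] [ 0.69501056 -0.26480077  0.09914711] [ 0.75046663 -0.20505265  0.12131734]
  comp [391 176  19   5  23] [ 0.62907756 -0.24396263  0.11746057] [ 0.62706997 -0.26526681  0.11285968] [ 0.63835288 -0.21471488  0.12131629]
  tongue from lid: [ 0.50078075 -0.19419706]
rack [ 0.34689918 -0.1698193   0.0300012 ] [ 0.41339777 -0.02340578  0.0492829 ]
wash+? [0.20034789 0.40607671 0.10018896] [0.44983257 0.46982344 0.38288805]
```

```bash
python3 - <<'E'
from h import *
c=np.load('top.npz');P=cloud(c['d'],c);z=P[...,2]
K=c['K'];M=R.from_euler('xyz',c['orientation']).as_matrix()
def ray(pts,h):
    r=np.c_[(pts[:,0]-K[0,2])/K[0,0],(pts[:,1]-K[1,2])/K[1,1],np.ones(len(pts))]@M.T
    return (c['xyz']+r*((h-c['xyz'][2])/r[:,2])[:,None])[:,:2]
m=((z>.10)&(z<.135)&(c['d']>0)).astype(np.uint8)
m=cv2.morphologyEx(m,cv2.MORPH_CLOSE,np.ones((7,7)))
for name,(a,b) in dict(L=(195,300),R=(325,425)).items():
    q=np.zeros_like(m);q[120:250,a:b]=m[120:250,a:b]
    cs,_=cv2.findContours(q,cv2.RETR_EXTERNAL,cv2.CHAIN_APPROX_NONE);k=max(cs,key=cv2.contourArea)
    q=cv2.drawContours(np.zeros_like(q),[k],-1,1,-1)
    body=cv2.morphologyEx(q,cv2.MORPH_OPEN,np.ones((25,25)))
    k,_=cv2.findContours(body,cv2.RETR_EXTERNAL,cv2.CHAIN_APPROX_NONE)
    X=ray(k[0][:,0].astype(float),.117).astype(np.float32)
    (cx,cy),sz,ang=cv2.minAreaRect(X);yaw=(ang+45)%90-45
    # front edge: tongue rows below body
    v,u=np.nonzero((q>0)&(body==0)); s=v>200
    T=ray(np.c_[u[s],v[s]].astype(float),.115)
    T=T[abs(T[:,1]-cy)<.03]
    y=np.radians(yaw)
    print(name,(cx,cy),sz,'yaw',yaw,'pred',cx-.14*np.cos(y),cy-.14*np.sin(y),'tongue px mean',T.mean(0),T.min(0),T.max(0),len(T))
    # side edges fitted by line: yaw
    for sgn in(1,-1):
        e=[(vv,(np.nonzero(body[vv])[0].min() if sgn>0 else np.nonzero(body[vv])[0].max())) for vv in range(155,200)]
        e=np.array(e,float);E=ray(e[:,::-1],.117);f=cv2.fitLine(E.astype(np.float32),cv2.DIST_HUBER,0,.01,.01).ravel();print('  side',E[:,1].mean(),'yaw',np.degrees(np.arctan(f[1]/f[0])))
q=np.zeros(z.shape,bool);q[225:265,130:185]=(z[225:265,130:185]>.05);X=P[q];print('wash',X.min(0),X.max(0),X.mean(0))
E
```

```text
L (0.6469821333885193, 0.1908414661884308) (0.2392970472574234, 0.20088329911231995) yaw 2.0246105194091797 pred 0.5070695291886735 0.18589543889197302 tongue px mean [0.50756111 0.1842268 ] [0.48636441 0.1698648 ] [0.52727709 0.20332088] 175
  side 0.28945417430068293 yaw 3.8412056
  side 0.09129911809116859 yaw 2.2235827
R (0.6201985478401184, -0.16537314653396606) (0.2003793865442276, 0.2384606897830963) yaw -0.1470489501953125 pred 0.48019900892023415 -0.16501383856046709 tongue px mean [ 0.47994018 -0.16647487] [ 0.4604437  -0.18114211] [ 0.4984857  -0.15087676] 169
  side -0.06650071548085917 yaw 1.216041
  side -0.26373061621962923 yaw -0.2976062
wash [ 0.42210361 -0.00917673  0.05019536] [0.50236895 0.46774772 1.11667848] [0.45806709 0.42284083 0.12749502]
```

servo_tool(linear=[[-1,-0.4,0],[-3,-1.2,0],[-5,-2,0],[-7,-2.8,0],[-9,-3.5,0],[-11,-4.3,0.3],[-13,-5.1,0.6],[-15,-5.9,0.9],[-16.2,-6.4,1.2],[-16.6,-6.55,1.2]], rotation=[[0,0,-0.2],[0,0,-0.6],[0,0,-1],[0,0,-1.5],[0,0,-2],[0,0,-2.4],[0,0,-2.8],[0,0,-3.2],[0,0,-3.5],[0,0,-3.56]], claw=60, force=40)

```text
time: 1.1
position: [0.5027, 0.1824, 0.1995]
orientation: [-3.14, -0.002, -3.098]
wrist_force: [-1.4, -0.4, 0.2]
opening: 0.702
```

```bash
python3 - <<'E'
from h import *
from rig import env
s=env.read_state();c=env.camera_params('wrist');p,d=env.capture('wrist')
print(s['time'],s['position'],s['orientation'],s['opening'],s['wrist_force'])
cv2.imwrite('pics/w1.png',p[:,:,::-1]);np.savez('w1.npz',p=p,d=d,**{k:np.array(v) for k,v in c.items()})
P=cloud(d,c);z=P[...,2];print(c['xyz'])
m=(z>.10)&(z<.13)&(d>0)&(abs(P[...,1]-.185)<.05)&(P[...,0]<.518)&(P[...,0]>.45)
X=P[m];print(len(X),X.min(0),X.max(0),np.percentile(X,[5,50,95],axis=0))
v,u=np.nonzero(m);print(u.min(),u.max(),v.min(),v.max())
E
```

```text
1.1 [0.50265989 0.18235906 0.19951951] [-3.14000937e+00 -1.68808400e-03 -3.09819635e+00] 0.7022020769316393 [-1.3721368  -0.38586274  0.17078401]
[0.43444444 0.18086836 0.34280348]
1460 [0.48296839 0.17087816 0.10703259] [0.51798167 0.2019631  0.11886538] [[0.48423225 0.17316344 0.11210319]
 [0.49941215 0.18640013 0.11544298]
 [0.51597768 0.19955112 0.11724237]]
304 339 183 225
```

View pics/w1.png

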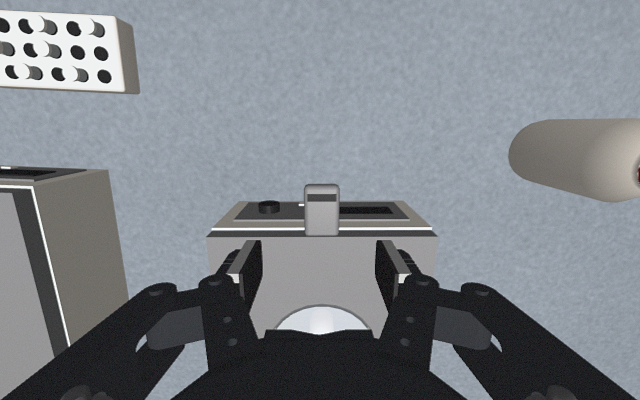

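The tongue is centred between the fingers at about (322,210); depth puts it at x 0.483–0.527, y 0.1865. I'll go down and grip.

servo_tool(linear=[[0.1,0.16,0.5],[0.1,0.16,1.5],[0.1,0.16,2.7],[0.1,0.16,3.6],[0.1,0.16,4.1],[0.1,0.16,4.18],[0.1,0.16,4.18]], rotation=[[0,0,0],[0,0,0],[0,0,0],[0,0,0],[0,0,0],[0,0,0],[0,0,0]])

```text
time: 1.85
position: [0.4982, 0.1899, 0.0971]
orientation: [3.142, 0.0, -3.094]
wrist_force: [1.0, -0.4, 0.4]
opening: 0.704
```

servo_tool(linear=[[0,0,0],[0,0,0],[0,0,0],[0,0,0],[0,0,0],[0,0,0],[0,0,0],[0,0,0]], rotation=[[0,0,0],[0,0,0],[0,0,0],[0,0,0],[0,0,0],[0,0,0],[0,0,0],[0,0,0]], claw=10, force=40)

```text
time: 2.65
position: [0.4994, 0.1849, 0.099]
orientation: [-3.132, 0.004, -3.098]
wrist_force: [-1.2, -13.4, 7.8]
opening: 0.337
```

servo_tool(linear=[[0,-0.15,-0.1],[0,-0.15,-0.2],[0,-0.15,-0.3],[0,-0.15,-0.4],[0,-0.15,-0.5],[0,-0.15,-0.5]], rotation=[[0,0,0],[0,0,0],[0,0,0],[0,0,0],[0,0,0],[0,0,0]])

```text
time: 3.25
position: [0.4995, 0.1849, 0.1049]
orientation: [-3.138, -0.001, -3.095]
wrist_force: [14.7, -2.6, -29.6]
opening: 0.336
```

At −30 N, 6 mm up, the lid stops dead, so the left one is locked. I'll lower it, release and go to the right one.

servo_tool(linear=[[0,0,0.2],[0,0,0.4],[0,0,0.4],[0,0,0.4]], rotation=[[0,0,0],[0,0,0],[0,0,0],[0,0,0]])

```text
time: 3.65
position: [0.4994, 0.1849, 0.0997]
orientation: [-3.139, 0.002, -3.095]
wrist_force: [3.1, -4.7, -2.5]
opening: 0.339
```

servo_tool(linear=[[0,0,0],[0,0,0],[0,0,0],[0,0,0],[0,0,0],[0,0,-0.5],[0,0,-1.5],[0,0,-3],[0,0,-4],[0,0,-4.2]], rotation=[[0,0,0],[0,0,0],[0,0,0],[0,0,0],[0,0,0],[0,0,0],[0,0,0],[0,0,0],[0,0,0],[0,0,0]], claw=60)

```text
time: 4.65
position: [0.5004, 0.1867, 0.209]
orientation: [3.139, 0.008, -3.095]
wrist_force: [0.2, -0.8, -0.5]
opening: 0.701
```

servo_tool(linear=[[0.1,-0.8,0],[0.3,-2.4,0],[0.5,-4.2,0],[0.7,-6,0],[0.9,-7.8,0],[1.1,-9.6,0],[1.4,-11.4,0.1],[1.6,-13,0.2],[1.7,-13.8,0.3],[1.7,-14,0.35]], rotation=[[0,0,0],[0,0,0.1],[0,0,0.2],[0,0,0.3],[0,0,0.4],[0,0,0.4],[0,0,0.4],[0,0,0.4],[0,0,0.4],[0,0,0.4]])

```text
time: 5.65
position: [0.4713, -0.1679, 0.1948]
orientation: [3.141, -0.001, -3.14]
wrist_force: [0.1, -0.2, -0.0]
opening: 0.704
```

```bash
python3 - <<'E'
from h import *
from rig import env
env.capture('wrist');env.capture('wrist')
s=env.read_state();c=env.camera_params('wrist');p,d=env.capture('wrist')
print(s['time'],s['position'],s['orientation'],s['opening'],s['wrist_force'])
cv2.imwrite('pics/w2.png',p[:,:,::-1])
P=cloud(d,c);z=P[...,2]
m=(z>.10)&(z<.13)&(d>0)&(abs(P[...,1]+.166)<.05)&(P[...,0]<.49)&(P[...,0]>.43)
X=P[m];print(len(X),np.percentile(X,[1,5,50,95,99],axis=0))
# lid front edge yaw
m=(z>.113)&(z<.12)&(d>0)
F=[]
for y in np.r_[-.24:-.19:.004,-.14:-.08:.004]:
    a=P[m&(abs(P[...,1]-y)<.002)];
    if len(a)>5:F.append((np.percentile(a[:,0],2),y))
F=np.array(F);k=np.polyfit(F[:,1],F[:,0],1);print('edge x at tongue',np.polyval(k,-.166),'yaw',-np.degrees(np.arctan(k[0])))
E
```

```text
5.75 [ 0.47172677 -0.16605836  0.1949009 ] [ 3.14071725e+00 -1.24624276e-03 -3.13812137e+00] 0.7034374476718701 [-1.19955298 -0.46112723  0.39170736]
1452 [[ 0.45674039 -0.18082043  0.10849232]
 [ 0.45747269 -0.17932304  0.1121308 ]
 [ 0.47219835 -0.16581695  0.1154232 ]
 [ 0.48827906 -0.1528287   0.11742294]
 [ 0.48963991 -0.15164608  0.11800484]]
edge x at tongue 0.5111379861162172 yaw 1.416474936347965
```

View pics/w2.png

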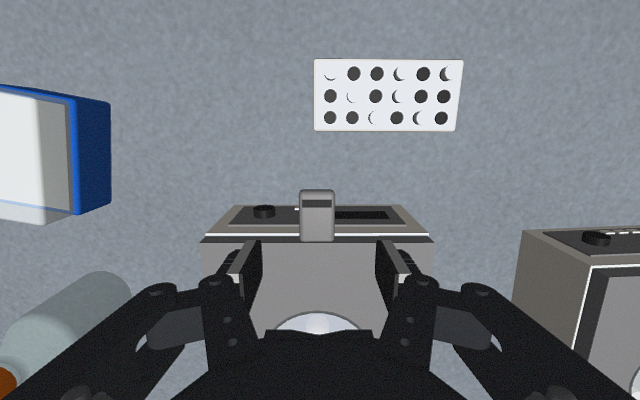

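The tongue sits at (317,215), centred between the fingers: front x 0.456, y −0.166. I'll go down, grip and test.

servo_tool(linear=[[0,0,0.5],[0,0,1.5],[0,0,2.6],[0,0,3.4],[0,0,3.85],[0,0,3.95],[0,0,3.95]], rotation=[[0,0,0],[0,0,0],[0,0,0],[0,0,0],[0,0,0],[0,0,0],[0,0,0]])

```text
time: 6.5
position: [0.4727, -0.1651, 0.0971]
orientation: [3.142, 0.0, -3.135]
wrist_force: [-0.5, 0.8, 1.5]
opening: 0.705
```

servo_tool(linear=[[0,0,0],[0,0,0],[0,0,0],[0,0,0],[0,0,0],[0,0,0],[0,0,0],[0,0,0]], rotation=[[0,0,0],[0,0,0],[0,0,0],[0,0,0],[0,0,0],[0,0,0],[0,0,0],[0,0,0]], claw=10, force=40)

```text
time: 7.3
position: [0.4732, -0.1675, 0.0984]
orientation: [-3.138, 0.003, -3.138]
wrist_force: [-1.4, -4.3, 5.9]
opening: 0.34
```

servo_tool(linear=[[0,0,-0.1],[0,0,-0.2],[0,0,-0.3],[0,0,-0.4],[0,0,-0.5],[0,0,-0.6],[0,0,-0.6]], rotation=[[0,0,0],[0,0,0],[0,0,0],[0,0,0],[0,0,0],[0,0,0],[0,0,0]])

```text
time: 8.0
position: [0.4743, -0.1675, 0.1125]
orientation: [-3.138, 0.004, -3.137]
wrist_force: [4.7, -6.2, -3.7]
opening: 0.338
```

The right lid rises freely (14 mm at about 4 N). I'll follow its arc.

servo_tool(linear=[[-0.1,0,-0.5],[-0.15,0,-0.87],[-0.22,0,-1.23],[-0.35,0,-1.77],[-0.51,0,-2.3],[-0.69,0,-2.82],[-0.9,0,-3.33],[-1.14,0,-3.83],[-1.4,0,-4.31],[-1.6,0,-4.63]], rotation=[[0,0,0],[0,0,0],[0,0,0],[0,0,0],[0,0,0],[0,0,0],[0,0,0],[0,0,0],[0,0,0],[0,0,0]])

```text
time: 9.0
position: [0.5137, -0.1673, 0.2277]
orientation: [-3.138, 0.002, -3.137]
wrist_force: [5.8, -7.0, -7.0]
opening: 0.339
```

servo_tool(linear=[[-0.3,0.1,-0.46],[-0.63,0.1,-0.91],[-0.98,0.1,-1.33],[-1.36,0.1,-1.74],[-1.75,0.1,-2.13],[-2.17,0.1,-2.5],[-2.6,0.1,-2.84],[-3.05,0.1,-3.16],[-3.51,0.1,-3.46],[-4.0,0.1,-3.73]], rotation=[[0,0,0],[0,0,0],[0,0,0],[0,0,0],[0,0,0],[0,0,0],[0,0,0],[0,0,0],[0,0,0],[0,0,0]])

```text
time: 10.0
position: [0.6117, -0.1668, 0.3196]
orientation: [-3.135, -0.004, -3.14]
wrist_force: [0.5, -12.3, -4.4]
opening: 0.344
```

servo_tool(linear=[[0,0,0],[0,0,0],[0,0,0]], rotation=[[0,0,0],[0,0,0],[0,0,0]])

```text
time: 10.3
position: [0.612, -0.1668, 0.3195]
orientation: [-3.135, -0.002, -3.14]
wrist_force: [1.0, -12.2, -3.2]
opening: 0.338
```

```bash
python3 - <<'E'
from h import *
from rig import env
s=env.read_state();print(s['position'],s['orientation'],s['opening'],s['wrist_force'])
for n in('scene','top'):
    p,d=env.capture(n);c=env.camera_params(n);cv2.imwrite(f'pics/{n}2.png',p[:,:,::-1])
    P=cloud(d,c);x,y,z=P[...,0],P[...,1],P[...,2]
    # lid plane: points beside the window, away from the gripper
    m=(d>0)&(z>.14)&(z<.27)&(x>.6)&(x<.76)&((abs(y+.095)<.02)|(abs(y+.24)<.02))
    X=P[m]
    if len(X)<50: print(n,len(X));continue
    for _ in range(3):
        f=np.polyfit(X[:,0],X[:,2],1);r=X[:,2]-np.polyval(f,X[:,0]);X=X[abs(r)<max(.004,1.5*np.std(r))]
    print(n,len(X),'lid deg',np.degrees(np.arctan(-f[0])),'rms',np.std(r))
E
```

```text
[ 0.61196744 -0.1668437   0.31949894] [-3.13502889e+00 -2.06880501e-03 -3.13960031e+00] 0.33822812687542675 [  1.03266287 -12.17625077  -3.18276699]
scene 978 lid deg 57.926953612002684 rms 0.0021210815265874108
top 272 lid deg 58.08014551494897 rms 0.0009484937438239364
```

View pics/scene2.png

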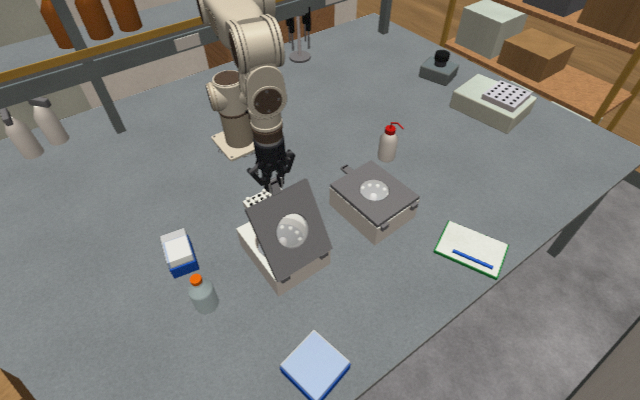

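Both views put the lid at about 58°, held by the tongue, with the left lid closed and the bystanders in place. I'll nudge it 2° more and relieve the side load.

servo_tool(linear=[[-0.1,-0.07,-0.05],[-0.2,-0.13,-0.12],[-0.32,-0.18,-0.19],[-0.32,-0.18,-0.19],[-0.32,-0.18,-0.19],[-0.32,-0.18,-0.19],[-0.32,-0.18,-0.19],[-0.32,-0.18,-0.19]], rotation=[[0,0,0],[0,0,0],[0,0,0],[0,0,0],[0,0,0],[0,0,0],[0,0,0],[0,0,0]])

```text
time: 11.2
position: [0.6205, -0.1668, 0.3241]
orientation: [3.141, -0.001, -3.136]
wrist_force: [4.1, -3.4, -12.7]
opening: 0.339
```

```bash
python3 - <<'E'
from h import *
from rig import env
for k in range(2):
  s=env.read_state();print(s['time'],s['position'],s['opening'],s['wrist_force'])
  for n in('scene','top'):
    p,d=env.capture(n);c=env.camera_params(n)
    P=cloud(d,c);x,y,z=P[...,0],P[...,1],P[...,2]
    m=(d>0)&(z>.14)&(z<.27)&(x>.6)&(x<.76)&((abs(y+.095)<.02)|(abs(y+.24)<.02))
    X=P[m]
    for _ in range(3):
        f=np.polyfit(X[:,0],X[:,2],1);r=X[:,2]-np.polyval(f,X[:,0]);X=X[abs(r)<max(.004,1.5*np.std(r))]
    print(n,len(X),'deg',np.degrees(np.arctan(-f[0])),'left lid z',np.median(z[(abs(x-.6)<.06)&(abs(y-.25)<.02)&(z>.05)]))
th=np.radians(60);print('tongue mid at 60:',.737-.258*np.cos(th)+.009*np.sin(th),.1+.258*np.sin(th)+.009*np.cos(th))
E
```

```text
11.2 [ 0.62053347 -0.16684338  0.32410408] 0.3392467187055221 [  4.11210967  -3.40515556 -12.70721011]
scene 942 deg 60.26856440771662 left lid z 0.11823189871142636
top 235 deg 60.22085317607928 left lid z 0.11673287201179144
11.3 [ 0.62053875 -0.16686385  0.32410544] 0.337050895484955 [  4.56483091  -3.03841138 -13.40057399]
scene 920 deg 59.9785051865524 left lid z 0.11837430582637865
top 233 deg 60.160036500584624 left lid z 0.11676087434247151
tongue mid at 60: 0.61579422863406 0.3279345541763852
```

The lid is at 60.1° in both views and steady. The grasp point is within about 16 mm of the tongue's middle and the grip is firm, so I'm handing in.

```bash
python3 -c "
from rig import env
print(env.hand_in());s=env.read_state();print(s['time'],s['position'],s['wrist_force'],s['opening'])"
```

```text
the job is handed in; nothing more can be done
None
the job is handed in; nothing more can be done
```

The free lid was the right-hand centrifuge's. I handed the job in at about 11 s with the gripper still holding that lid by its tongue at 60°.

- **Locked lid:** I tried the left tongue first. It stopped dead after about 6 mm with roughly 30 N on the wrist, so I lowered it and let go. My last measurement put its top at 117–118 mm, which is closed.
- **Free lid:** The right lid rose easily at about 4 N, and I followed its arc up. The last two readings from both cameras gave 60.0–60.3°. The first stop had read 58°, so I nudged it up by 2°.
- **Grip:** The fingers were still closed on the tongue (about 29 mm opening). The grasp point is about 16 mm from the tongue's middle, by calculation.
- **Loads:** After the nudge the side load fell from 12 N to 3 N. The vertical pull rose to about 13 N, more than the lid's own weight needs, so the arm is slightly preloaded against the lid.
- **Other things on the bench:** They looked untouched in the scene picture taken just before the final nudge. I did not measure their positions again.

The hand-in gives no verdict, and no state could be read after it.

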